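# Hold the tea infuser ready over the mug

## Task

Pull the stick tea infuser out of its upright rest, carry it over the jars and the bowl that stand in the middle, and stop with it hanging upright over the middle of the mug, its lower end about two centimetres above the rim, touching neither the mug nor anything else but the gripper. Finish while still holding it there, quite still, ready to be dipped: do not lower it in or let go. Leave the mug, the rest and everything else standing where they are.

Things in the scene. Friction and masses are not known exactly. Their poses are not given: they have to be found in the camera images.
- infuser_handle (a point): Middle of the wooden handle of the stick tea infuser; the place to grasp it. The infuser is 191 mm long, round all along, about 80 g, and stands handle up, loose, in the cup of the rest. From its lower end: steel barrel with holes, 26 mm across, 0 to 54 mm, then a cone to 66 mm; steel shaft 7 mm across to 112 mm; light wooden handle 15 mm across, 112 to 191 mm. This point is 154 mm above its lower end on its axis; its z axis points along the infuser from barrel to handle.
- infuser_tip (a point): Lower end of the infuser's barrel, on its axis, 154 mm below the middle of the handle. At the start it stands on the cup's floor, 14 mm above the worktop.
- rest: White ceramic rest for the infuser, loose but heavy (0.6 kg): a round foot 86 mm across and 10 mm high and on it an upright cup 46 mm across outside, 38 mm inside, floor at 14 mm, open rim at 90 mm. Origin: centre of its underside, z up.
- mug_mouth (a point): Centre of the mouth of the mug, at the height of the rim, 95 mm above the worktop. The mug is white with small leaves, 92 mm across outside, about 80 mm across inside at the rim, loose, with one handle that sticks out to 80 mm from its axis along this point's -y axis. It is the only vessel with a handle in the working area.
- mug: The same mug: origin at its underside, 16.5 mm from the mug's axis toward its handle; z up, the handle at -y.
- bowl: White bowl, 190 mm across, 93 mm high, in the middle between rest and mug; not to be used or moved. Origin: centre of its underside, z up.
- honey: Honey jar, 66 x 72 mm, 102 mm high, in the middle, nearer the robot than the bowl; not to be moved. Origin: centre of its underside, z up.
- spice: Spice jar with a dark cap, 44 mm across, 96 mm high, beyond the bowl; not to be moved. Origin: centre of its underside, z up.
- herb: White herb jar with a white cap, 47 mm across, 98 mm high, beyond the bowl; not to be moved. Origin: centre of its underside, z up.
- candle: Candle in a glass, 76 mm across, 90 mm high, beyond the bowl to the right; not to be moved. Origin: centre of its underside, z up.
- infuser: The infuser as a whole: origin at the lower end of its barrel, z along it toward the handle.
There are look-alikes about, which are no part of the job. There is more than one size of the infuser; the job needs the smaller.

How it is judged:
By the outcome, as a careful person would: the job done as asked, in the order asked, and still so for the second after the job is handed in, while the arm keeps its last pose, push and grip.
It also fails if it takes over 40 s, if anything falls off the work surface, if the arm or the gripper's body presses on something with over 40 N, if the wrist force passes 120 N, or if a joint passes its speed limit or range.

## Robot

A 6-joint arm with a two-finger parallel gripper is mounted at the origin on the work surface; the furniture and walls round the work are solid. World frame = base frame: x ahead of the robot, y to its left, z up, the work surface at z = 0. Lengths are in m, angles in rad, forces in N, time in s.
With the tool pointing down it reaches from about 0.225 to 0.875 m from the base axis. Payload 3.4 kg.
Tool frame: the origin (TCP) lies midway between the tips of the shut fingers; the grasp point (between the pads) lies 19 mm behind it (ctrl.pinch_z is the distance from the TCP to the grasp point, in m); z points along the fingers, y is the line along which they close (so a half turn about z gives the same grasp; the last joint's range is limited). The gripper opens to 85 mm and grips with 20 to 120 N. Pads are 22 mm wide; open, the fingers measure 114 mm over their backs; the gripper's body (76 mm by 85 mm) begins 54 mm behind the grasp point. The pads swing forward as they close: fully open they stand 13 mm farther back than shut.
Start: joints at [-1.43, 0.276, 1.505, -0, 1.361, -0.121], TCP at [0.149, -0.555, 0.2] pointing down, gripper open.
Joint ranges: [-2.89, 2.89], [-0.75, 2.08], [0.22, 2.7], [-1.18, 4.32], [0.11, 2.71], [-2.7, 2.7]. Speed limits (rad/s): [2.57, 2.57, 3.14, 3.14, 3.14, 3.14].

## Interface

Orientations are given as a unit quaternion [x, y, z, w].
In Python, from cell import monitor, vision, ctrl gives the robot as it stands.
- The arm moves only by the tool play_rows, never from a script. Its argument "deltas" is a list of rows, each an object of numbers: "tx", "ty", "tz": the shift along the world's x, y, z in m; "rx", "ry", "rz": the turn, a rotation vector about the world's x, y, z in degrees. In form: [{"tx": .., "ty": .., "tz": .., "rx": .., "ry": .., "rz": ..}, ...]. A call has 1 to 12 rows; each row is the pose to reach, as a shift and turn from the pose commanded when the call began; what a row does not reach only later rows make up. A row lasts 1/10 s, in which the tool goes at most 50 mm and 8.59 degrees, less where a joint would pass 70% of its speed; a pose out of reach is approached as far as the arm can. A call with a gripper value outside its range is refused whole. "claw" is the closure in counts, from 0 (fully open) to 255 (shut), set as the call begins (left out, the last holds). The fingers move at their own pace and stop on an object; "newtons" is the grip in N (left out, the last holds). Time passes only in rows, so rows that repeat a pose let the fingers close. It gives the time, the measured TCP pose, the force, the opening and the grip force at its end, in the units of the state.
- monitor.get_state(): the state, without advancing time (a new reading comes with each control period).
- vision.capture(name): name is "scene" or "top"; returns a dict with "image" (384x512x3 uint8, red, green, blue), "K" (3x3 intrinsics, pixels), "k1" (the pictures are not rectified: a ray, as slopes to the right and down, at radius r is drawn at 1 + k1 r^2 times it, then the intrinsics apply), "extrinsics" (4x4, takes a point from world to camera coordinates). Camera axes: x right, y up, looking along -z (the intrinsics and any distortion apply to the point x, -y, -z); pixel columns grow to the right and rows downward; lengths in m; the calibration is good to about 2 mm. A picture is of the moment at which its call begins. There is no depth.
- ctrl.job_done(): hands the job in; it is judged then, once.
Trained networks look in the newest picture that a camera, given by its name, has taken for a name from the list of things; names that differ only in an ending like _2 or _b are one class to them, and where a whole thing is asked for, a point or a joint stands for the part that bears it (a point fixed in the world has none). Each returns a list of dicts, best first, with "p" (0 to 1); they miss things now and then, are a little off and sometimes report something else, mostly with a low value. They report only what shows in the picture. A call takes as long as a camera call. They do not tell look-alikes from the thing itself.
- vision.recognise(camera, label): "location" ([row, column] in pixels, amid what is visible of it).
- vision.masks_of(camera, label): "region" (384x512 bool, what is visible of it) and "location" ([row, column] in pixels, amid what is visible of it).
The state is a dict: "time_s": time; "q": joint angles; "qvel": joint speeds; "joint_efforts": joint torques, N m; "tool_pos": TCP position; "tcp_rot": TCP orientation; "ft_force": force on the tool from outside, world axes, zero at the start; "torque": the same for the moment, N m; "grip_width": finger opening in m; "grip_force": force on a finger pad.
Only numpy, scipy, OpenCV 4.12 (cv2) and the standard library are available. Lean on these libraries where they do the work, as an engineer would, in place of code of your own. Each camera call takes 0.05 s, during which the arm holds its last target. There are 200 camera calls.

## Working session

There is one attempt and no reset: what is moved stays moved. The work goes in short steps, Python scripts to look and compute and a tool call to move; the robot and the scene stay as the last step left them, time stands still between calls to the robot, and variables do not carry over. Pictures are saved under pics/ and viewed, at most 10 in all, crops included, and the job is handed in when it is done.

Besides the shell and the picture viewer there is one more tool, called after "Request:" in YAML: its name, and indented under it one key for each argument. play_rows: Moves the arm, as the interface text tells. Its arguments: {"type":"object","properties":{"deltas":{"type":"array","items":{"type":"object","properties":{"tx":{"type":"number"},"ty":{"type":"number"},"tz":{"type":"number"},"rx":{"type":"number"},"ry":{"type":"number"},"rz":{"type":"number"}}}},"claw":{"type":"number"},"newtons":{"type":"number"}},"required":["deltas"]}

```bash
mkdir -p pics; cat > h.py <<'E'
import numpy as np, cv2
from cell import monitor, vision, ctrl
def cap(n):
    c=vision.capture(n); return c
def ray(c,row,col):
    K=np.array(c['K']);E=np.array(c['extrinsics'])
    p=np.array([(col-K[0,2])/K[0,0],(row-K[1,2])/K[1,1]])
    s=p.copy()
    for _ in range(30): s=p/(1+c['k1']*(s@s))
    d=E[:3,:3].T@np.array([s[0],-s[1],-1]); o=-E[:3,:3].T@E[:3,3]
    return o,d/np.linalg.norm(d)
def atz(c,row,col,z):
    o,d=ray(c,row,col); return o+d*(z-o[2])/d[2]
def proj(c,P):
    K=np.array(c['K']);E=np.array(c['extrinsics'])
    P=np.atleast_2d(P); q=P@E[:3,:3].T+E[:3,3]
    s=np.c_[q[:,0]/-q[:,2],q[:,1]/q[:,2]]
    s=s*(1+c['k1']*(s**2).sum(1))[:,None]
    return np.c_[s[:,1]*K[1,1]+K[1,2],s[:,0]*K[0,0]+K[0,2]]
E
python3 - <<'E'
from h import *
print(monitor.get_state())
for n in ('scene','top'):
    c=cap(n); cv2.imwrite(f'pics/{n}0.png',cv2.resize(c['image'][:,:,::-1],(800,600)))
    print(n,c['K'],c['k1'],ray(c,192,256))
    for l in ('infuser_handle','infuser','rest','mug','bowl','honey','spice','herb','candle'):
        print(l,[(np.round(d['location']).tolist(),round(d['p'],2),np.round(atz(c,*d['location'],0.05),3).tolist()) for d in vision.masks_of(n,l)])
E
```

```text
{'time_s': 0.0, 'q': array([-1.42998579e+00,  2.76609892e-01,  1.50613785e+00,  6.19388831e-06,
        1.36073959e+00, -1.21014020e-01]), 'qvel': array([ 0.00072542,  0.00058704, -0.00027752, -0.00154617,  0.0004582 ,
       -0.00128786]), 'joint_efforts': array([ 1.81394174e-03, -4.16767359e+01, -2.45807004e+01, -5.92398756e-04,
        1.10288960e-02, -1.66047391e-05]), 'tool_pos': array([ 0.14873904, -0.55480521,  0.19902942]), 'tcp_rot': array([ 9.91442859e-01,  1.30537965e-01, -6.34876734e-06, -9.47325156e-04]), 'ft_force': array([-0.91389145, -0.10848948,  0.0314991 ]), 'torque': array([-0.05543216, -0.02661874, -0.00134526]), 'grip_force': 0.0, 'grip_width': 0.0854974397446521}
scene [[401.95944372   0.         259.08021112]
 [  0.         401.95944372 192.13047062]
 [  0.           0.           1.        ]] 0.00901365342121019 (array([-0.22736735,  0.58197263,  0.64798001]), array([ 0.71428289, -0.51197975, -0.47715479]))
infuser_handle [([167.0, 331.0], 0.8, [0.664, -0.38, 0.05]), ([165.0, 347.0], 0.71, [0.643, -0.443, 0.05])]
infuser [([170.0, 329.0], 0.78, [0.654, -0.363,
[... 603 characters left out ...]
00260479, 1.43113632]), array([ 0.13522777, -0.01369686, -0.99071986]))
infuser_handle [([176.0, 361.0], 0.73, [0.619, -0.316, 0.05]), ([217.0, 348.0], 0.41, [0.501, -0.273, 0.05])]
infuser [([174.0, 362.0], 0.81, [0.622, -0.321, 0.05]), ([220.0, 344.0], 0.44, [0.493, -0.262, 0.05])]
rest [([220.0, 337.0], 0.91, [0.493, -0.242, 0.05])]
mug [([183.0, 160.0], 0.8, [0.606, 0.254, 0.05])]
bowl [([199.0, 254.0], 0.77, [0.557, -0.011, 0.05])]
honey [([254.0, 256.0], 0.65, [0.401, -0.014, 0.05]), ([184.0, 162.0], 0.32, [0.604, 0.248, 0.05])]
spice [([145.0, 224.0], 0.81, [0.713, 0.071, 0.05])]
herb [([141.0, 265.0], 0.78, [0.723, -0.044, 0.05])]
candle [([121.0, 321.0], 0.89, [0.78, -0.208, 0.05])]
```

View pics/scene0.png

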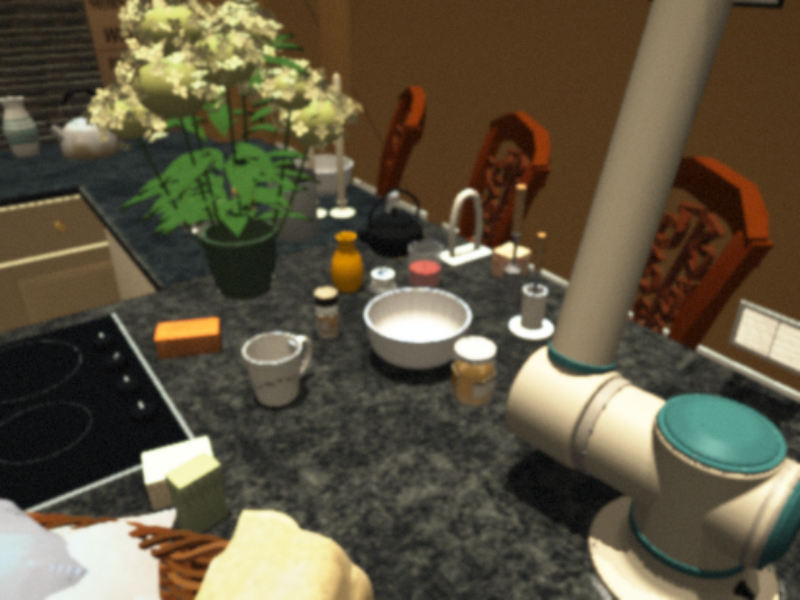

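View pics/top0.png

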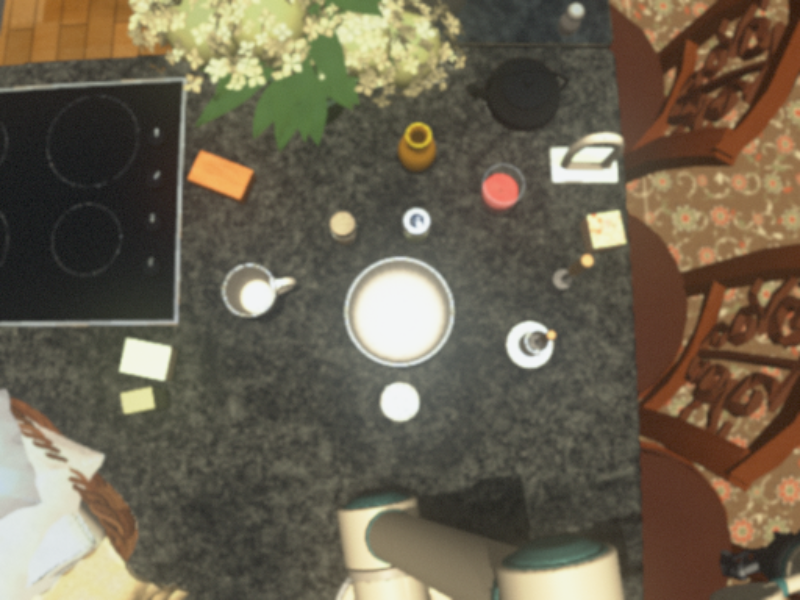

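The scene view shows the rest with the small infuser at about (535,300). A larger free-standing infuser is at (515,230), and the mug is at (275,365). In the top view the rest is at (530,344), its handle top at (551,336), the look-alike at (575,270) and the mug at (250,290). Next I'll zoom in on these for precise measurement.

```bash
python3 - <<'E'
from h import *
C={}
for n in ('scene','top'):
    c=cap(n); C[n]=c; np.save(f'{n}.npy',c,allow_pickle=True)
s=C['scene']['image'];t=C['top']['image']
f=lambda im,r,cc:cv2.resize(im[r:r+50,cc:cc+66,::-1],(396,300),interpolation=cv2.INTER_CUBIC)
g=lambda im,r,cc:cv2.resize(im[r:r+50,cc:cc+66,::-1],(396,300),interpolation=cv2.INTER_CUBIC)
a=np.vstack([np.hstack([f(s,140,310),f(s,175,310)]),np.hstack([g(t,195,310),g(t,160,130)])])
cv2.imwrite('pics/crop1.png',a)
for n in C:
    for l in ('infuser_handle','infuser','rest','mug'):
        for d in vision.masks_of(n,l):
            r,cc=np.where(d['region']); print(n,l,round(d['p'],2),'rows',r.min(),r.max(),'cols',cc.min(),cc.max(),len(r))
E
```

```text
scene infuser_handle 0.61 rows 119 194 cols 322 336 512
scene infuser 0.66 rows 120 193 cols 322 336 429
scene infuser 0.49 rows 151 187 cols 342 349 157
scene rest 0.8 rows 183 218 cols 327 353 646
scene mug 0.83 rows 213 259 cols 156 199 1500
top infuser_handle 0.9 rows 164 186 cols 350 377 287
top infuser_handle 0.41 rows 212 224 cols 337 354 139
top infuser 0.9 rows 163 186 cols 349 378 280
top mug 0.76 rows 169 202 cols 143 187 986
```

View pics/crop1.png

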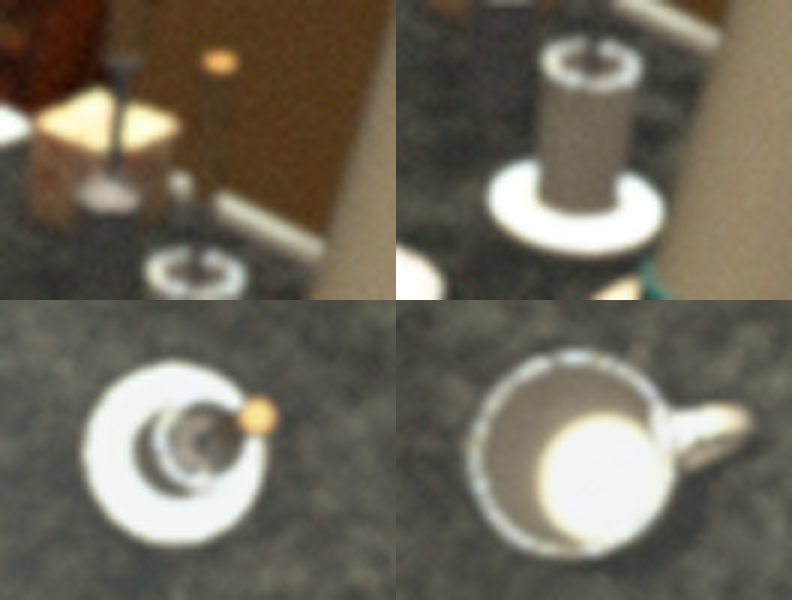

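The crops show these points:
- **Scene:** handle top at about (row 150, col 346.5), cup rim at about (185.4, 342.3).
- **Top:** handle top at about (213.9, 352.5), foot centre at about (220, 338.7), mug rim centre at about (185.1, 158.6).

```bash
python3 - <<'E'
from h import *
s=np.load('scene.npy',allow_pickle=True).item();t=np.load('top.npy',allow_pickle=True).item()
def tri(a,b):
    (o1,d1),(o2,d2)=a,b
    k=np.linalg.lstsq(np.c_[d1,-d2],o2-o1,rcond=None)[0]
    p,q=o1+k[0]*d1,o2+k[1]*d2; return (p+q)/2,np.linalg.norm(p-q)
print('handletop',tri(ray(s,150.0,346.3),ray(t,213.9,352.5)))
print('at z.205',atz(s,150,346.3,.205),atz(t,213.9,352.5,.205))
print('foot',atz(t,220.1,338.7,.010), 'rim scene',atz(s,185.4,342.3,.09),'foot scene',atz(s,207.8,340,.01))
print('rim top',atz(t,219.6,343.3,.09))
print('mug top',atz(t,185.1,158.6,.095))
# mug rim fit in scene: ring bounds
sm=s['image']
a=cv2.resize(sm[205:265,150:205,::-1],(550,600),interpolation=cv2.INTER_CUBIC)
m=atz(t,185.1,158.6,.095)
def ring(c,ctr,r,img,off,k,col):
    th=np.linspace(0,2*np.pi,60)
    P=np.array(ctr)+np.c_[r*np.cos(th),r*np.sin(th),0*th]
    for rr,cc in proj(c,P): cv2.circle(img,(int((cc-off[1]+.5)*k),int((rr-off[0]+.5)*k)),1,col,-1)
ring(s,m,.046,a,(205,150),10,(0,0,255)); 
b=cv2.resize(sm[140:220,320:345+20,::-1],(338,600),interpolation=cv2.INTER_CUBIC)
f=atz(t,220.1,338.7,.010)
ring(s,[f[0],f[1],.01],.043,b,(140,320),7.5,(0,0,255)); ring(s,[f[0],f[1],.09],.023,b,(140,320),7.5,(0,255,0))
cv2.imwrite('pics/ov.png',cv2.resize(np.hstack([a,b]),(740,500)))
he=atz(t,160+(120/6),130+(352/6),.06); d=he-m; print('mug handle dir',np.degrees(np.arctan2(d[1],d[0])),he)
print('larger: top',tri(ray(s,119.5,333),ray(t,167,375)))
E
```

```text
handletop (array([ 0.49573407, -0.25570989,  0.20274295]), np.float64(0.000772484528098583))
at z.205 [ 0.49183413 -0.25177809  0.205     ] [ 0.49581578 -0.25496907  0.205     ]
foot [ 0.49581231 -0.25474577  0.01      ] rim scene [ 0.4920505  -0.25297746  0.09      ] foot scene [ 0.49326798 -0.25608294  0.01      ]
rim top [ 0.49083714 -0.25301263  0.09      ]
mug top [0.59305346 0.25057125 0.095     ]
mug handle dir -76.73383279636599 [0.6115649 0.1720553 0.06     ]
larger: top (array([ 0.60518987, -0.305503  ,  0.25478733]), np.float64(5.361668696233501e-05))
```

View pics/ov.png

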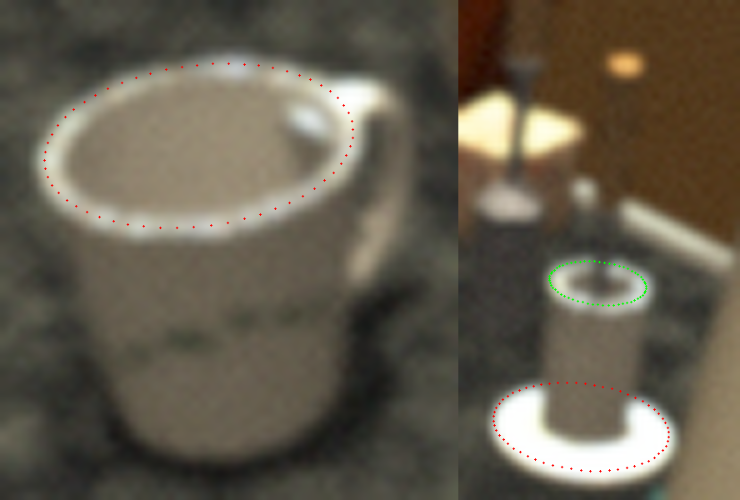

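The free-standing infuser's top is at z = 0.255, so it's the large one. The small one stands almost upright in the rest at about (0.495, -0.255), and the mug mouth is at about (0.593, 0.250). I'll rise first, then cross over.

Request:
play_rows:
  deltas:
    - {"tz": 0.04}
    - {"tz": 0.08}
    - {"tz": 0.12}
    - {"tx": 0.03, "ty": 0.025, "tz": 0.13}
    - {"tx": 0.06, "ty": 0.05, "tz": 0.13}
    - {"tx": 0.09, "ty": 0.08, "tz": 0.13}
    - {"tx": 0.12, "ty": 0.105, "tz": 0.13}
    - {"tx": 0.15, "ty": 0.13, "tz": 0.13}
    - {"tx": 0.18, "ty": 0.155, "tz": 0.13}
    - {"tx": 0.21, "ty": 0.18, "tz": 0.13}
    - {"tx": 0.24, "ty": 0.21, "tz": 0.13}
    - {"tx": 0.27, "ty": 0.235, "tz": 0.13}
  claw: 0
  newtons: 40

```text
validation failed for argument at $.de...
```

Request:
play_rows:
  deltas:
    - {"tx": 0.025, "ty": 0.02}
    - {"tx": 0.05, "ty": 0.045}
    - {"tx": 0.07, "ty": 0.06}
    - {"tx": 0.076, "ty": 0.065}
    - {"tx": 0.076, "ty": 0.065}
    - {"tx": 0.076, "ty": 0.065}
    - {"tx": 0.076, "ty": 0.065}

```text
validation failed for argument at $.de...
```

Request:
play_rows:
  deltas:
    - {"tx": 0, "ty": 0, "tz": 0.04, "rx": 0, "ry": 0, "rz": 0}
    - {"tx": 0, "ty": 0, "tz": 0.08, "rx": 0, "ry": 0, "rz": 0}
    - {"tx": 0, "ty": 0, "tz": 0.12, "rx": 0, "ry": 0, "rz": 0}
    - {"tx": 0.03, "ty": 0.025, "tz": 0.13, "rx": 0, "ry": 0, "rz": 0}
    - {"tx": 0.06, "ty": 0.05, "tz": 0.13, "rx": 0, "ry": 0, "rz": 0}
    - {"tx": 0.09, "ty": 0.08, "tz": 0.13, "rx": 0, "ry": 0, "rz": 0}
    - {"tx": 0.12, "ty": 0.105, "tz": 0.13, "rx": 0, "ry": 0, "rz": 0}
    - {"tx": 0.15, "ty": 0.13, "tz": 0.13, "rx": 0, "ry": 0, "rz": 0}
    - {"tx": 0.18, "ty": 0.155, "tz": 0.13, "rx": 0, "ry": 0, "rz": 0}
    - {"tx": 0.21, "ty": 0.18, "tz": 0.13, "rx": 0, "ry": 0, "rz": 0}
    - {"tx": 0.24, "ty": 0.21, "tz": 0.13, "rx": 0, "ry": 0, "rz": 0}
    - {"tx": 0.27, "ty": 0.235, "tz": 0.13, "rx": 0, "ry": 0, "rz": 0}
  claw: 0
  newtons: 40

```text
time_s: 2.7
tool_pos: [0.4198, -0.3188, 0.3302]
tcp_rot: [0.991, 0.131, 0.0, 0.0]
ft_force: [-0.0, 0.4, -0.4]
grip_width: 0.0855
grip_force: 0.0
```

Request:
play_rows:
  deltas:
    - {"tx": 0.025, "ty": 0.02, "tz": 0, "rx": 0, "ry": 0, "rz": 0}
    - {"tx": 0.05, "ty": 0.043, "tz": 0, "rx": 0, "ry": 0, "rz": 0}
    - {"tx": 0.07, "ty": 0.06, "tz": 0, "rx": 0, "ry": 0, "rz": 0}
    - {"tx": 0.075, "ty": 0.064, "tz": 0, "rx": 0, "ry": 0, "rz": 0}
    - {"tx": 0.075, "ty": 0.064, "tz": 0, "rx": 0, "ry": 0, "rz": 0}
    - {"tx": 0.075, "ty": 0.064, "tz": -0.03, "rx": 0, "ry": 0, "rz": 0}
    - {"tx": 0.075, "ty": 0.064, "tz": -0.06, "rx": 0, "ry": 0, "rz": 0}
    - {"tx": 0.075, "ty": 0.064, "tz": -0.08, "rx": 0, "ry": 0, "rz": 0}
    - {"tx": 0.075, "ty": 0.064, "tz": -0.09, "rx": 0, "ry": 0, "rz": 0}
    - {"tx": 0.075, "ty": 0.064, "tz": -0.09, "rx": 0, "ry": 0, "rz": 0}

```text
time_s: 3.7
tool_pos: [0.4924, -0.2569, 0.2388]
tcp_rot: [0.992, 0.13, -0.001, -0.001]
ft_force: [-0.4, -0.2, -1.3]
grip_width: 0.0856
grip_force: 0.0
```

```bash
python3 - <<'E'
from h import *
st=monitor.get_state(); p=st['tool_pos']; print(st['time_s'],p)
s=cap('scene');t=cap('top')
s0=np.load('scene.npy',allow_pickle=True).item()
f=lambda im,r,c,k=6:cv2.resize(im[r:r+66,c:c+66,::-1],(396,396),interpolation=cv2.INTER_CUBIC)
print('tcp px',proj(s,p),proj(t,p))
cv2.imwrite('pics/pre.png',np.hstack([f(s['image'],125,310),f(t['image'],180,310)]))
E
```

```text
3.7 [ 0.49239617 -0.25690706  0.23879008]
tcp px [[138.47050711 348.73463818]] [[214.00755754 356.15847245]]
```

View pics/pre.png

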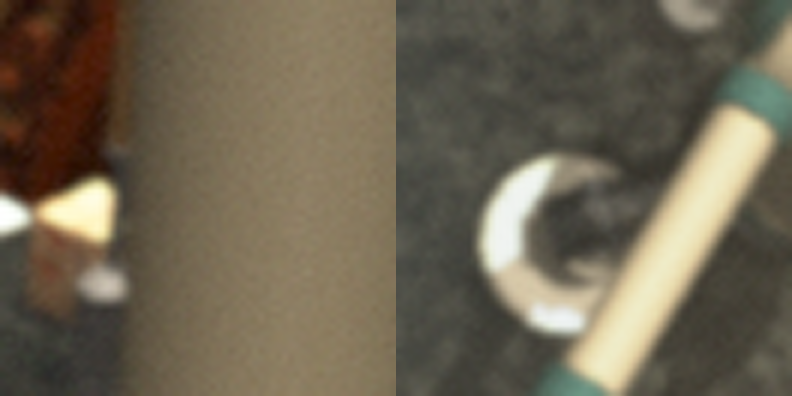

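The arm hides the handle in both views: it blocks the whole scene crop, and in the top crop only the foot shows, at about (545,245). The position agrees with what I measured, so I'll go straight down.

Request:
play_rows:
  deltas:
    - {"tx": 0.001, "ty": 0.001, "tz": -0.02, "rx": 0, "ry": 0, "rz": 0}
    - {"tx": 0.001, "ty": 0.001, "tz": -0.04, "rx": 0, "ry": 0, "rz": 0}
    - {"tx": 0.001, "ty": 0.001, "tz": -0.06, "rx": 0, "ry": 0, "rz": 0}
    - {"tx": 0.001, "ty": 0.001, "tz": -0.08, "rx": 0, "ry": 0, "rz": 0}
    - {"tx": 0.001, "ty": 0.001, "tz": -0.09, "rx": 0, "ry": 0, "rz": 0}
    - {"tx": 0.001, "ty": 0.001, "tz": -0.09, "rx": 0, "ry": 0, "rz": 0}
    - {"tx": 0.001, "ty": 0.001, "tz": -0.09, "rx": 0, "ry": 0, "rz": 0}

```text
time_s: 4.5
tool_pos: [0.4956, -0.2561, 0.1511]
tcp_rot: [0.991, 0.13, 0.001, 0.001]
ft_force: [0.5, 0.1, 0.3]
grip_width: 0.0853
grip_force: 0.0
```

Request:
play_rows:
  deltas:
    - {"tx": 0, "ty": 0, "tz": 0, "rx": 0, "ry": 0, "rz": 0}
    - {"tx": 0, "ty": 0, "tz": 0, "rx": 0, "ry": 0, "rz": 0}
    - {"tx": 0, "ty": 0, "tz": 0, "rx": 0, "ry": 0, "rz": 0}
    - {"tx": 0, "ty": 0, "tz": 0, "rx": 0, "ry": 0, "rz": 0}
    - {"tx": 0, "ty": 0, "tz": 0, "rx": 0, "ry": 0, "rz": 0}
    - {"tx": 0, "ty": 0, "tz": 0, "rx": 0, "ry": 0, "rz": 0}
    - {"tx": 0, "ty": 0, "tz": 0, "rx": 0, "ry": 0, "rz": 0}
    - {"tx": 0, "ty": 0, "tz": 0, "rx": 0, "ry": 0, "rz": 0}
    - {"tx": 0, "ty": 0, "tz": 0, "rx": 0, "ry": 0, "rz": 0}
    - {"tx": 0, "ty": 0, "tz": 0, "rx": 0, "ry": 0, "rz": 0}
  claw: 255
  newtons: 45

```text
time_s: 5.5
tool_pos: [0.4949, -0.2553, 0.1502]
tcp_rot: [0.991, 0.13, 0.0, 0.0]
ft_force: [-0.4, 1.4, 3.4]
grip_width: 0.0136
grip_force: 44.1
```

Request:
play_rows:
  deltas:
    - {"tx": 0, "ty": 0, "tz": 0.01, "rx": 0, "ry": 0, "rz": 0}
    - {"tx": 0, "ty": 0, "tz": 0.025, "rx": 0, "ry": 0, "rz": 0}
    - {"tx": 0, "ty": 0, "tz": 0.04, "rx": 0, "ry": 0, "rz": 0}
    - {"tx": 0, "ty": 0, "tz": 0.055, "rx": 0, "ry": 0, "rz": 0}
    - {"tx": 0, "ty": 0, "tz": 0.07, "rx": 0, "ry": 0, "rz": 0}
    - {"tx": 0, "ty": 0, "tz": 0.085, "rx": 0, "ry": 0, "rz": 0}
    - {"tx": 0, "ty": 0, "tz": 0.105, "rx": 0, "ry": 0, "rz": 0}
    - {"tx": 0, "ty": 0, "tz": 0.13, "rx": 0, "ry": 0, "rz": 0}
    - {"tx": 0, "ty": 0, "tz": 0.15, "rx": 0, "ry": 0, "rz": 0}
    - {"tx": 0, "ty": 0, "tz": 0.165, "rx": 0, "ry": 0, "rz": 0}
    - {"tx": 0, "ty": 0, "tz": 0.17, "rx": 0, "ry": 0, "rz": 0}
    - {"tx": 0, "ty": 0, "tz": 0.17, "rx": 0, "ry": 0, "rz": 0}

```text
time_s: 6.7
tool_pos: [0.495, -0.2558, 0.3204]
tcp_rot: [0.991, 0.13, 0.0, 0.001]
ft_force: [0.5, 0.1, -1.1]
grip_width: 0.0132
grip_force: 43.9
```

```bash
python3 - <<'E'
from h import *
st=monitor.get_state(); p=st['tool_pos']; print(st['time_s'],p,st['grip_width'],st['ft_force'])
s=cap('scene');t=cap('top')
f=lambda im,r,c:cv2.resize(im[r:r+90,c:c+60,::-1],(396,594),interpolation=cv2.INTER_CUBIC)
for k in (0,.019,-.135): print('px',proj(s,p+[0,0,k]),proj(t,p+[0,0,k]))
cv2.imwrite('pics/lift.png',np.hstack([f(s['image'],100,310),f(t['image'],160,320)]))
for n in ('scene','top'):
  for l in ('rest','infuser','infuser_tip'):
    print(n,l,[(np.round(d['location']).tolist(),round(d['p'],2)) for d in vision.recognise(n,l)])
E
```

```text
6.7 [ 0.49498894 -0.25576124  0.32042693] 0.013186303537561506 [ 0.51917791  0.0634514  -1.08699599]
px [[110.2070434  351.12818174]] [[209.58641129 363.16415977]]
px [[103.38210023 351.94471769]] [[208.73174948 365.0668871 ]]
px [[155.6160705  345.70643173]] [[214.92594512 351.25482218]]
scene rest []
scene infuser [([171.0, 330.0], 0.83)]
scene infuser_tip [([165.0, 328.0], 0.58)]
top rest [([219.0, 337.0], 0.86)]
top infuser [([174.0, 366.0], 0.55)]
top infuser_tip [([175.0, 361.0], 0.54)]
```

View pics/lift.png

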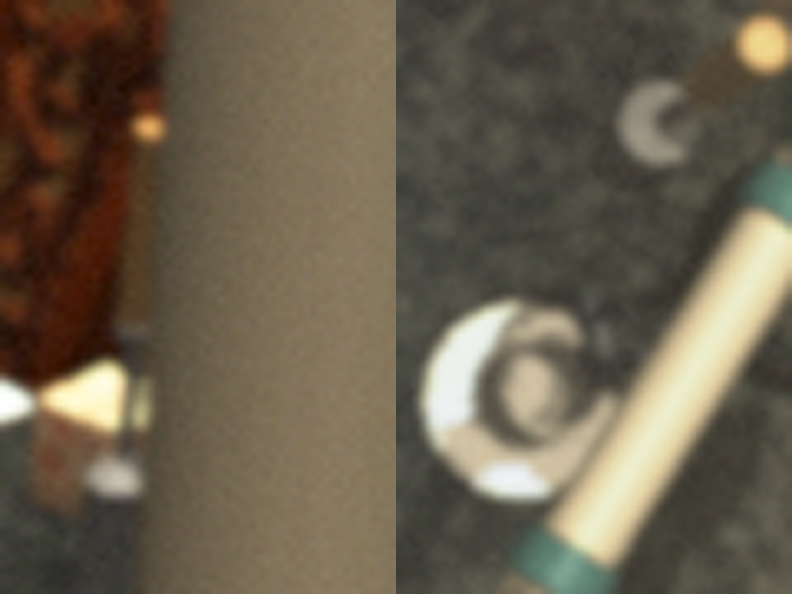

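The infuser is clear of the cup: the cup floor shows at about (530,390) in the top crop, and the rest hasn't moved. Now I'll carry it across.

Request:
play_rows:
  deltas:
    - {"tx": 0.002, "ty": 0.008, "tz": 0, "rx": 0, "ry": 0, "rz": 0}
    - {"tx": 0.004, "ty": 0.023, "tz": 0, "rx": 0, "ry": 0, "rz": 0}
    - {"tx": 0.009, "ty": 0.046, "tz": 0, "rx": 0, "ry": 0, "rz": 0}
    - {"tx": 0.014, "ty": 0.072, "tz": 0, "rx": 0, "ry": 0, "rz": 0}
    - {"tx": 0.019, "ty": 0.098, "tz": 0, "rx": 0, "ry": 0, "rz": 0}
    - {"tx": 0.024, "ty": 0.124, "tz": 0, "rx": 0, "ry": 0, "rz": 0}
    - {"tx": 0.029, "ty": 0.15, "tz": 0, "rx": 0, "ry": 0, "rz": 0}
    - {"tx": 0.034, "ty": 0.176, "tz": 0, "rx": 0, "ry": 0, "rz": 0}
    - {"tx": 0.039, "ty": 0.202, "tz": 0, "rx": 0, "ry": 0, "rz": 0}
    - {"tx": 0.044, "ty": 0.228, "tz": 0, "rx": 0, "ry": 0, "rz": 0}
    - {"tx": 0.048, "ty": 0.245, "tz": 0, "rx": 0, "ry": 0, "rz": 0}
    - {"tx": 0.049, "ty": 0.253, "tz": 0, "rx": 0, "ry": 0, "rz": 0}
  newtons: 60

```text
time_s: 8.3
tool_pos: [0.5436, 0.0004, 0.32]
tcp_rot: [0.991, 0.132, 0.0, -0.0]
ft_force: [-0.3, -0.5, -1.0]
grip_width: 0.0127
grip_force: 59.4
```

Request:
play_rows:
  deltas:
    - {"tx": 0.002, "ty": 0.008, "tz": 0, "rx": 0, "ry": 0, "rz": 0}
    - {"tx": 0.004, "ty": 0.023, "tz": 0, "rx": 0, "ry": 0, "rz": 0}
    - {"tx": 0.009, "ty": 0.046, "tz": 0, "rx": 0, "ry": 0, "rz": 0}
    - {"tx": 0.014, "ty": 0.072, "tz": 0, "rx": 0, "ry": 0, "rz": 0}
    - {"tx": 0.019, "ty": 0.098, "tz": 0, "rx": 0, "ry": 0, "rz": 0}
    - {"tx": 0.024, "ty": 0.124, "tz": 0, "rx": 0, "ry": 0, "rz": 0}
    - {"tx": 0.029, "ty": 0.15, "tz": 0, "rx": 0, "ry": 0, "rz": 0}
    - {"tx": 0.034, "ty": 0.176, "tz": 0, "rx": 0, "ry": 0, "rz": 0}
    - {"tx": 0.039, "ty": 0.202, "tz": 0, "rx": 0, "ry": 0, "rz": 0}
    - {"tx": 0.044, "ty": 0.228, "tz": 0, "rx": 0, "ry": 0, "rz": 0}
    - {"tx": 0.048, "ty": 0.245, "tz": 0, "rx": 0, "ry": 0, "rz": 0}
    - {"tx": 0.049, "ty": 0.252, "tz": 0, "rx": 0, "ry": 0, "rz": 0}

```text
time_s: 9.5
tool_pos: [0.593, 0.2511, 0.3194]
tcp_rot: [0.991, 0.131, -0.0, -0.0]
ft_force: [0.0, -0.8, -0.1]
grip_width: 0.0129
grip_force: 59.4
```

Request:
play_rows:
  deltas:
    - {"tx": 0, "ty": 0, "tz": 0, "rx": 0, "ry": 0, "rz": 0}
    - {"tx": 0, "ty": 0, "tz": 0, "rx": 0, "ry": 0, "rz": 0}
    - {"tx": 0, "ty": 0, "tz": 0, "rx": 0, "ry": 0, "rz": 0}
    - {"tx": 0, "ty": 0, "tz": 0, "rx": 0, "ry": 0, "rz": 0}

```text
time_s: 9.9
tool_pos: [0.5928, 0.2486, 0.3203]
tcp_rot: [0.992, 0.13, 0.0, 0.0]
ft_force: [0.4, 0.2, -0.5]
grip_width: 0.0131
grip_force: 59.4
```

```bash
python3 - <<'E'
from h import *
st=monitor.get_state(); p=st['tool_pos']; print(st['time_s'],p,st['grip_width'],st['ft_force'],st['q'])
s=cap('scene');t=cap('top')
f=lambda im,r,c:cv2.resize(im[r:r+90,c:c+60,::-1],(396,594),interpolation=cv2.INTER_CUBIC)
print('tip px at TCP-.135',proj(s,p+[0,0,-.135]),proj(s,p+[0,0,.019]))
cv2.imwrite('pics/over.png',np.hstack([f(s['image'],170,140),f(t['image'],145,120)]))
np.save('s2.npy',s,allow_pickle=True)
E
```

```text
9.9 [0.59280174 0.24855659 0.32025362] 0.013073762852231153 [ 0.43709517  0.19708918 -0.54690706] [ 2.89090108e-01  3.46362660e-01  1.11241950e+00 -3.90511968e-04
  1.68261098e+00  1.59934015e+00]
tip px at TCP-.135 [[190.01549193 170.76311066]] [[129.51184899 163.99609796]]
```

View pics/over.png

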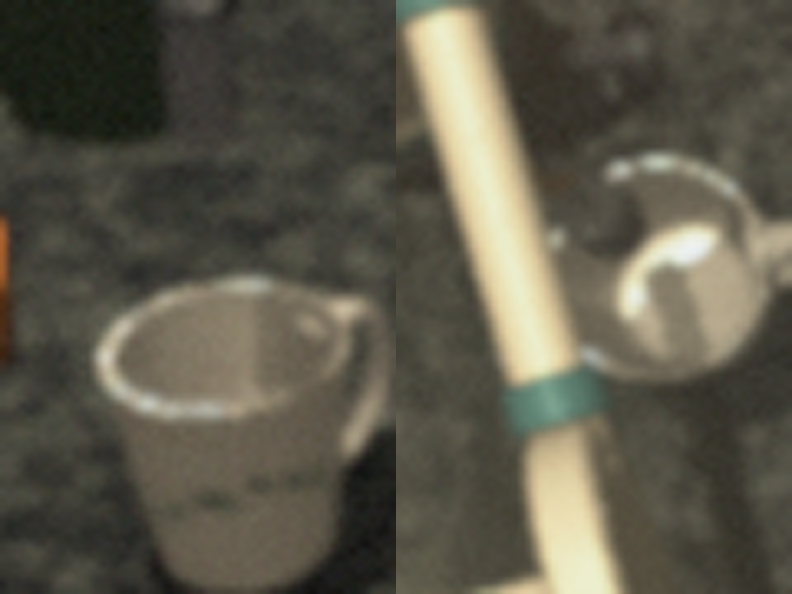

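In the scene crop, the dim vertical band at (200,0–135) is about 11 px wide, which matches the barrel. It ends about where I predicted, near full-image row 190, col 171. I'll check it with the contrast raised.

```bash
python3 - <<'E'
from h import *
s=np.load('s2.npy',allow_pickle=True).item()
a=s['image'][100:270,120:220,::-1]
a=np.clip((a/255.)**.55*255,0,255).astype('uint8')
a=cv2.resize(a,None,fx=3.5,fy=3.5,interpolation=cv2.INTER_CUBIC)
cv2.imwrite('pics/over2.png',a)
for l in ('infuser','infuser_handle'):
  for d in vision.masks_of('scene',l):
    r,c=np.where(d['region']); print(l,d['p'],d['location'],r.min(),r.max(),c.min(),c.max())
E
```

```text
infuser 0.87 [175.6, 329.1] 134 194 322 333
infuser_handle 0.69 [174.7, 328.3] 136 194 322 333
infuser_handle 0.59 [168.4, 169.1] 116 192 162 176
```

View pics/over2.png

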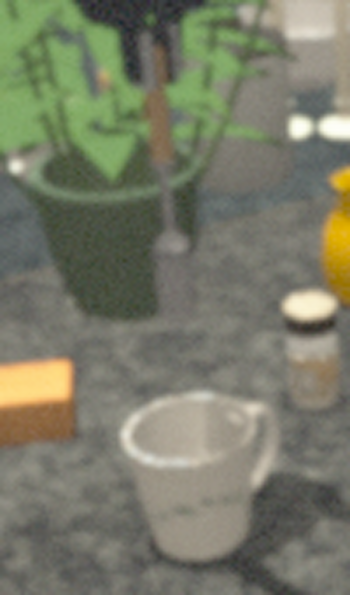

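The contrast-raised crop shows the infuser hanging from the fingers, with the handle at (158,120) and the barrel bottom at about (172,318), above and behind the mug mouth in this perspective. I'll lower it by 67 mm.

Request:
play_rows:
  deltas:
    - {"tx": 0, "ty": 0.001, "tz": -0.008, "rx": 0, "ry": 0, "rz": 0}
    - {"tx": 0, "ty": 0.001, "tz": -0.02, "rx": 0, "ry": 0, "rz": 0}
    - {"tx": 0, "ty": 0.001, "tz": -0.034, "rx": 0, "ry": 0, "rz": 0}
    - {"tx": 0, "ty": 0.001, "tz": -0.048, "rx": 0, "ry": 0, "rz": 0}
    - {"tx": 0, "ty": 0.001, "tz": -0.059, "rx": 0, "ry": 0, "rz": 0}
    - {"tx": 0, "ty": 0.001, "tz": -0.065, "rx": 0, "ry": 0, "rz": 0}
    - {"tx": 0, "ty": 0.001, "tz": -0.067, "rx": 0, "ry": 0, "rz": 0}
    - {"tx": 0, "ty": 0.001, "tz": -0.067, "rx": 0, "ry": 0, "rz": 0}
    - {"tx": 0, "ty": 0.001, "tz": -0.067, "rx": 0, "ry": 0, "rz": 0}
    - {"tx": 0, "ty": 0.001, "tz": -0.067, "rx": 0, "ry": 0, "rz": 0}
    - {"tx": 0, "ty": 0.001, "tz": -0.067, "rx": 0, "ry": 0, "rz": 0}

```text
time_s: 11.2
tool_pos: [0.5931, 0.2506, 0.2535]
tcp_rot: [0.991, 0.131, 0.0, -0.0]
ft_force: [0.7, -0.6, -0.5]
grip_width: 0.0127
grip_force: 59.4
```

```bash
python3 - <<'E'
from h import *
st=monitor.get_state(); p=st['tool_pos']; print(st['time_s'],p,st['tcp_rot'],st['grip_width'],st['ft_force'],abs(st['qvel']).max())
s=cap('scene');r0,c0,k=140,135,6
a=s['image'][r0:r0+100,c0:c0+80,::-1]
a=np.clip((a/255.)**.55*255,0,255).astype('uint8')
a=cv2.resize(a,None,fx=k,fy=k,interpolation=cv2.INTER_CUBIC); b=a.copy()
th=np.linspace(0,2*np.pi,40)
ax=lambda q:(int((q[1]-c0+.5)*k),int((q[0]-r0+.5)*k))
T=p-[0,0,.136]
for z,r,col in ((0,.013,(0,0,255)),(.054,.013,(0,0,255)),(.066,.0035,(255,0,0)),(.112,.0075,(0,255,0))):
    for q in proj(s,T+np.c_[r*np.cos(th),r*np.sin(th),0*th+z]): cv2.circle(b,ax(q),1,col,-1)
m=np.array([.593,.2506,.095])
for q in proj(s,m+np.c_[.046*np.cos(th),.046*np.sin(th),0*th]): cv2.circle(b,ax(q),1,(0,255,255),-1)
cv2.imwrite('pics/fin.png',cv2.resize(np.hstack([a,b]),(800,500)))
for l in ('infuser_handle','mug'):
  for d in vision.masks_of('scene',l): 
    r,c=np.where(d['region']); print(l,round(d['p'],2),d['location'],r.min(),r.max(),c.min(),c.max())
E
```

```text
11.2 [0.59307194 0.25062808 0.25346677] [ 9.91441596e-01  1.30550082e-01  4.87058336e-04 -3.56402023e-05] 0.012724753976866903 [ 0.74474538 -0.55082535 -0.48946918] 0.0034901883656707432
infuser_handle 0.75 [196.0, 169.5] 144 216 164 178
infuser_handle 0.7 [176.1, 327.3] 142 194 322 333
mug 0.96 [234.4, 176.1] 214 259 156 200
```

View pics/fin.png

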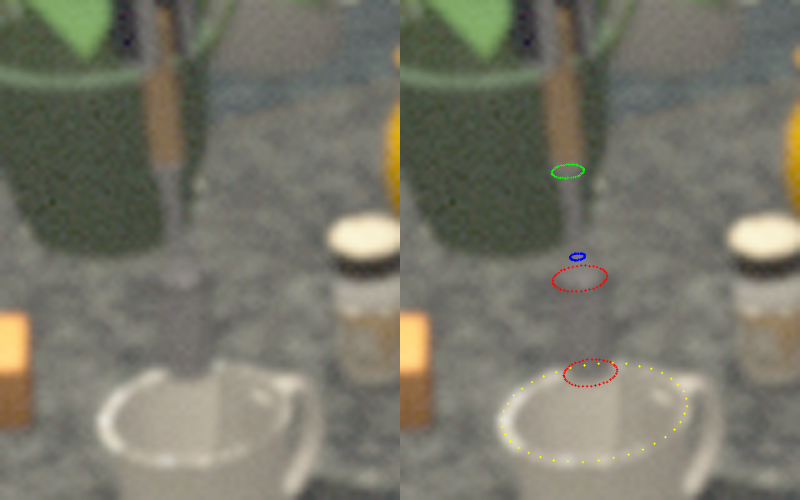

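The overlay matches the real infuser: it hangs upright, centred over the mug to about 2 mm. Its bottom edge is at about y = 378 against 386 predicted, so it sits around 4 mm high. I'll trim that and let it settle.

Request:
play_rows:
  deltas:
    - {"tx": 0, "ty": 0, "tz": -0.002, "rx": 0, "ry": 0, "rz": 0}
    - {"tx": 0, "ty": 0, "tz": -0.004, "rx": 0, "ry": 0, "rz": 0}
    - {"tx": 0, "ty": 0, "tz": -0.004, "rx": 0, "ry": 0, "rz": 0}
    - {"tx": 0, "ty": 0, "tz": -0.004, "rx": 0, "ry": 0, "rz": 0}
    - {"tx": 0, "ty": 0, "tz": -0.004, "rx": 0, "ry": 0, "rz": 0}
    - {"tx": 0, "ty": 0, "tz": -0.004, "rx": 0, "ry": 0, "rz": 0}
    - {"tx": 0, "ty": 0, "tz": -0.004, "rx": 0, "ry": 0, "rz": 0}
    - {"tx": 0, "ty": 0, "tz": -0.004, "rx": 0, "ry": 0, "rz": 0}
    - {"tx": 0, "ty": 0, "tz": -0.004, "rx": 0, "ry": 0, "rz": 0}
    - {"tx": 0, "ty": 0, "tz": -0.004, "rx": 0, "ry": 0, "rz": 0}

```text
time_s: 12.35
tool_pos: [0.5928, 0.2506, 0.249]
tcp_rot: [0.991, 0.131, 0.0, 0.0]
ft_force: [-0.5, 0.5, -0.8]
grip_width: 0.0129
grip_force: 59.4
```

```bash
python3 - <<'E'
from h import *
st=monitor.get_state(); print(st['time_s'],st['tool_pos'],st['grip_width'],abs(st['qvel']).max())
print(ctrl.job_done())
E
```

```text
12.35 [0.59282591 0.25056712 0.24895882] 0.012866336347101002 0.0018970015263689547
the job is handed in; nothing more can be done
None
```

I handed the job in at 12.4 s: the small infuser is held upright and still over the middle of the mug, its lower end about 2 cm above the rim by my estimate, and I saw no sign that the mug, the rest or anything else had moved.

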